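Weigh the bail tin on the spring scale

ROBOT

A 6-joint arm with a two-finger parallel gripper is mounted at the origin on the work surface. World frame = base frame: x ahead of the robot, y to its left, z up, the work surface at z = 0. Lengths are in mm, angles in rad, forces in N, time in s.
With the tool pointing down it reaches from about 350 to 875 mm from the base axis. Payload 4.2 kg.
Tool frame: the origin (TCP) lies at the very end of the fingers, on their centre line; the grasp point (between the pads) lies 19 mm behind it (pinch_z is the distance from the TCP to the grasp point, in mm); z points along the fingers, y is the direction in which the jaws open and shut (so a half turn about z gives the same grasp; the last joint's range is limited). The gripper opens to 87 mm and grips with 3 to 60 N. Pads are 19 mm wide; open, the fingers measure 117 mm over their backs; the gripper's body (75 mm by 190 mm) begins 51 mm behind the grasp point.
Start: joints at [-1.045, 0.385, 0.008, 0, -1.194, -0.259], TCP at [164.795, -602.861, 222.55] pointing down, gripper open.
Joint ranges: [-3.14, 3.14], [-1.21, 2.06], [-1.07, 1.41], [-3.16, 2.05], [-2.99, -0.16], [-3.1, 3.1]. Speed limits (rad/s): [2.79, 2.79, 3.14, 3.14, 3.14, 3.14].

INTERFACE

Orientations are given as [roll, pitch, yaw] about the fixed x, y, z axes, in that order (R = Rz(yaw) Ry(pitch) Rx(roll)).
In Python, from station import sense, camera, camera_info, close_job, pinch_z gives the robot as it stands.
- The arm moves only by the tool servo_tool, never from a script. Its argument "deltas" is a list that holds one entry, the list of rows, each a list of 5 numbers: the shift along the world's x, y, z in m, then the turn about the world's z in rad, then the closure, from 0 (fully open) to 1 (shut). In form: [[[x, y, z, turn, gripper], ...]]. A call has 1 to 10 rows; each row is the pose to reach, as a shift and turn from the pose commanded when the call began; what a row does not reach only later rows make up. A row lasts 1/8 s, in which the tool goes at most 62.5 mm and 10.7 degrees, less where a joint would pass 70% of its speed; a pose out of reach is approached as far as the arm can. A call with a gripper value outside its range is refused whole. The fingers move at their own pace and stop on an object; "newtons" is the grip in N (left out, the last holds). Time passes only in rows, so rows that repeat a pose let the fingers close. It gives the time, the measured TCP pose, the force and the opening at its end, in the units of the state.
- sense(): the state, without advancing time (a new reading comes with each control period).
- camera(name): name is "scene" or "top" or "wrist"; returns the picture (480x640x3 uint8, blue, green, red); there is no depth.
- camera_info(name): a dict with "fov_y" (degrees; the focal length in pixels is half the picture's height over the tangent of half this angle, whatever the lens; pixels are square), "cx", "cy" (the principal point, pixels), "k1" (the pictures are not rectified: a ray, as slopes to the right and down, at radius r is drawn at 1 + k1 r^2 times it, then the intrinsics apply), "rvec" (rotation vector, rad) and "tvec" (3), from world to camera coordinates, as OpenCV has them; the wrist camera has in their place "hand_eye" (4x4, takes a point from camera to tool coordinates, whose origin is the TCP and whose axes are the flange's). Camera axes: x right, y down, z forward; pixel columns grow to the right and rows downward; lengths in mm; the calibration is good to about 2 mm. A picture is of the moment at which its call begins: read the wrist's pose just before it. camera_info takes no time and is no camera call.
- close_job(): hands the job in, once; it reports no verdict.
The state is a dict: "time": time; "joint_positions": joint angles; "dq": joint speeds; "joint_efforts": joint torques, N m; "tcp_pos": TCP position; "eef_rot": TCP orientation; "wrist_force": force on the tool from outside, world axes, zero at the start; "moment": the same for the moment, N m; "grip_width": finger opening in mm.
Only numpy, scipy, OpenCV 4.12 (cv2) and the standard library are available. Lean on these libraries where they do the work, as an engineer would, in place of code of your own. Each camera call takes 0.05 s, during which the arm holds its last target. There are 200 camera calls.

TASK

Hang the filled steel tin by its bail on the hook of the spring scale: let it down slowly and gently until the hook carries all its weight before you let go, so that the scale neither drops nor jumps, and never pull the scale past its end. When the tin hangs free and has come to rest, throw the black hold lever on the scale's foot fully over to lock the reading; leave the tin hanging and the other goods where they stand.

Things in the scene. Friction and masses are not known exactly. Their poses are not given: they have to be found in the camera images.
- tin_grip (a point): Grip point on the bail of the tin to weigh. The bail is rigid and stands on the lid: two upright flat straps, 14 mm wide (along x), 4 mm thick, outer faces 58 mm apart along y, joined on top by an arched round bar. This point is half-way between the straps, 120 mm above the tin's underside, 35 mm below the bar's peak; grip the straps here from outside, across y (58 mm). z is up, x points through the bail.
- bail_tin: The tin to weigh: closed, round, steel, 84 mm across, 85 mm tall to the flat top of its lid, plus the bail (159 mm in all); its contents are unknown: 0.2 to 0.8 kg in all. Its twin without a bail (knob_tin) is not it. Origin at the centre of its underside, z up, y from strap to strap of the bail.
- tin_bar (a point): Centre of the 7 mm round bar at the peak of the tin's bail, 155 mm above the underside. The opening below it is 50 mm wide and 66 mm high down to the lid. The bar falls 3 mm over 13 mm to either side of the peak, so it tends to centre itself on a hook.
- scale: The spring scale, fixed: a grey foot 14 mm thick, reaching from -90 to +50 mm in x and from -60 to +160 mm in y, and an upright column (50 by 70 mm, 334 mm tall, white face). Origin under the column, z up. Its hook arm points along its -x; the hold lever stands on the foot at x -30, y +115 mm.
- hook_seat (a point): Where the bar's centre lies when it sits at the bottom of the hook: 130 mm from the column's axis along the scale's -x, 278 mm above the counter when empty; moves with the hook. The hook is an 8 mm steel rod, its axis 8 mm below this point; from the column it comes level, 12 mm higher than at the seat, slopes down to it over 25 mm, then turns up to the tip. Nothing is above it.
- hook_tip (a point): Centre of the rod's round free end, 24 mm farther out than the seat; the rod's top there is 8 mm above hook_seat, so a bar whose centre is more than 12 mm above hook_seat passes over it.
- hook (a joint): How far the hook is down (m): 0 empty, 0.095 at the end of the scale (stop at 0.100). The spring takes 1 N per 10 mm, lightly damped: a tin bobs for 1 to 3 s. Above 0.08 m/s counts as a drop or jump. While the gripper holds the tin this value only tells where the gripper is, not the weight; the force on the gripper tells how much the hook carries.
- hold_lever (a joint): The hold lever that locks the reading (rad): 0 as found, leaning towards the scale's -x (0.5 rad from upright); 1.0 fully over, leaning to the scale's +x. It stays where it is left; about 1 N at the knob moves it.
- hold_lever_tip (a point): Centre of the 26 mm black ball knob on the 10 mm rod of the hold lever; the lever's pivot axis (along the scale's y) lies 36 mm above the counter and the knob's centre 90 mm from it.
- knob_tin_mid (a point): bystander: steel tin of the same size, 84 mm across, without a bail, a small knob on its lid, 103 mm tall; the point is half-way up its body
- tea_jar_mid (a point): bystander: amber glass jar, 76 mm across, 115 mm tall; the point is half-way up its body
- mug_mid (a point): bystander: white mug, 76 mm across, 85 mm tall; the point is half-way up its body
- spice_jar_mid (a point): bystander: small clear jar, 52 mm across, 85 mm tall; the point is half-way up its body
- oil_bottle_mid (a point): bystander: green glass bottle, 60 mm across, 180 mm tall; the point is half-way up its body
- scoop_grip (a point): bystander: small steel scoop with a wooden handle, 160 mm long, lying on the counter; the point is on its handle
Things that resemble listed ones, but are neither listed nor needed, are in the scene too. Leave any red or yellow look-alike of the bail_tin alone.

How it is judged (in metres and radians):
On the way, in this order (a step that is already met when the one before it is completed fails the run):
1. the tin's bail is on the hook, clear of the counter, while the hold lever is still as found (distance between tin_bar and hook_seat below 0.012 m and contact force between bail_tin and hook above 0.5 N and height (world z) of bail_tin above 0.03 m and value of joint hold_lever below 0.15 rad), for 0.1 s.
2. the tin hangs free of the gripper and at rest for 0.8 s, the hold lever still as found (distance between tin_bar and hook_seat below 0.012 m and contact force between the fingers and bail_tin below 0.05 N and height (world z) of bail_tin above 0.03 m and value of joint hold_lever below 0.15 rad and velocity of joint hook between -0.015 and 0.015 m/s and linear speed of bail_tin below 0.03 m/s), for 0.8 s.
3. the hold lever is fully over (value of joint hold_lever above 0.85 rad), for 0.2 s.
At the end, for the whole second after the job is handed in: The tin hangs on the hook (bar's centre within 12 mm of the seat), clear of the counter, upright within 0.2 rad, let go and at rest (hook slower than 0.015 m/s, tin slower than 0.03 m/s), and the hold lever is over by more than 0.85 rad (distance between tin_bar and hook_seat below 0.012 m and contact force between the fingers and bail_tin below 0.05 N and height (world z) of bail_tin above 0.03 m and angle between bail_tin's own z axis and vertical below 0.2 rad and velocity of joint hook between -0.015 and 0.015 m/s and linear speed of bail_tin below 0.03 m/s and value of joint hold_lever above 0.85 rad); the robot touches nothing.
It fails at once if the hook drops or springs up faster than 0.08 m/s (the tin dropped on it or let go before the hook carried its weight) (velocity of joint hook above 0.08 m/s or velocity of joint hook below -0.08 m/s).
It fails at once if the scale is pulled to its end (hook down more than 0.095 m) (value of joint hook above 0.095 m).
It fails at once if the hook is strained: the tin presses on it with more than 14 N or the robot with more than 8 N (contact force between bail_tin and hook above 14 N or contact force between the arm and hook above 8 N).
It fails at once if the hold lever is moved while the tin is not hanging free and still on the hook (value of joint hold_lever above 0.2 rad and (velocity of joint hook above 0.04 m/s or velocity of joint hook below -0.04 m/s or linear speed of bail_tin above 0.06 m/s or distance between tin_bar and hook_seat above 0.015 m or contact force between the fingers and bail_tin above 0.2 N)).
It fails at once if another tin, jar, mug, bottle or the scoop is moved by more than 30 mm (distance of any of knob_tin_mid, tea_jar_mid, mug_mid, spice_jar_mid, oil_bottle_mid, scoop_grip from where it was at the start of the episode above 0.03 m).
It also fails if it takes over 72 s, if anything falls off the work surface, if the arm or the gripper's body presses on something with over 40 N, if the wrist force passes 120 N, or if a joint passes its speed limit or range.

## Working session

There is one attempt and no reset: what is moved stays moved. The work goes in short steps, Python scripts to look and compute and a tool call to move; the robot and the scene stay as the last step left them, time stands still between calls to the robot, and variables do not carry over. Pictures are saved under pics/ and viewed, about 8 in all and at most 12, crops included, and the job is handed in when it is done.

Besides the shell and the picture viewer there is one more tool, called after "Emit:" as name(argument=value, ...) on one line, values as JSON. servo_tool: Moves the arm, as the interface text tells. Its arguments: {"type":"object","properties":{"deltas":{"type":"array","items":{"type":"array","items":{"type":"array","items":{"type":"number"}}}},"newtons":{"type":"number"}},"required":["deltas"]}

```bash
ls; mkdir -p pics; cat > h.py <<'E'
import numpy as np, cv2
from station import sense, camera, camera_info, close_job, pinch_z
def K(i):
    f=240/np.tan(np.radians(i['fov_y']/2)); return f,i['cx'],i['cy'],i['k1']
def pose(name,s=None):
    i=camera_info(name)
    if name=='wrist':
        from scipy.spatial.transform import Rotation as R
        s=s or sense(); T=np.eye(4); T[:3,:3]=R.from_euler('xyz',s['eef_rot']).as_matrix(); T[:3,3]=s['tcp_pos']
        M=T@np.array(i['hand_eye']); return M[:3,:3],M[:3,3]
    Rw=cv2.Rodrigues(np.array(i['rvec'],float))[0]; return Rw.T,-Rw.T@np.array(i['tvec'],float).ravel()
def ray(name,u,v,s=None):
    f,cx,cy,k1=K(camera_info(name)); x,y=(u-cx)/f,(v-cy)/f; a,b=x,y
    for _ in range(20):
        g=1+k1*(a*a+b*b); a,b=x/g,y/g
    Rm,c=pose(name,s); d=Rm@np.array([a,b,1.]); return c,d/np.linalg.norm(d)
def plane(name,u,v,z,s=None):
    c,d=ray(name,u,v,s); return c+d*(z-c[2])/d[2]
def tri(r1,r2):
    A=[];b=[]
    for c,d in (r1,r2):
        P=np.eye(3)-np.outer(d,d);A.append(P);b.append(P@c)
    p=np.linalg.lstsq(np.vstack(A),np.hstack(b),rcond=None)[0]
    return p,[np.linalg.norm((np.eye(3)-np.outer(d,d))@(p-c)) for c,d in (r1,r2)]
def proj(name,p,s=None):
    f,cx,cy,k1=K(camera_info(name)); Rm,c=pose(name,s); q=Rm.T@(np.array(p)-c); a,b=q[0]/q[2],q[1]/q[2]; g=1+k1*(a*a+b*b)
    return cx+f*a*g,cy+f*b*g
E
python3 - <<'E'
from h import *
for n in('scene','top'):
    cv2.imwrite(f'pics/{n}0.png',camera(n)); print(n,pose(n)[1].round(),K(camera_info(n)))
print(sense(),pinch_z)
E
```

```text
pics
scene [1323.  -69. 1361.] (np.float64(613.0535805282772), 329.1088390065605, 232.74686043674694, 0.036713250022272874)
top [ 403.   79. 1244.] (np.float64(448.1038346440245), 324.4900943853043, 244.39470523517437, -0.06041051135973157)
{'time': 0.1, 'joint_positions': array([-1.04543492e+00,  3.85496928e-01,  6.74418132e-03, -4.10923971e-04,
       -1.19404787e+00, -2.58585920e-01]), 'dq': array([-1.52120382e-03, -2.41732403e-03,  3.27268544e-03,  2.48479965e-04,
        2.20774570e-03, -7.07077552e-05]), 'joint_efforts': array([-2.91187534e-04, -3.91690385e+01,  1.87935287e+01,  4.23192590e+00,
        1.34368622e-02, -7.24729921e-05]), 'tcp_pos': array([ 164.61283075, -602.35493113,  221.55500126]), 'eef_rot': array([ 3.13955734e+00, -1.43424186e-04, -2.87496858e+00]), 'wrist_force': array([0.24092366, 0.90157344, 0.83024631]), 'moment': array([-0.01716138,  0.02222152,  0.01895011]), 'grip_width': 86.85289941058399} 18.700000000000003
```

View pics/scene0.png

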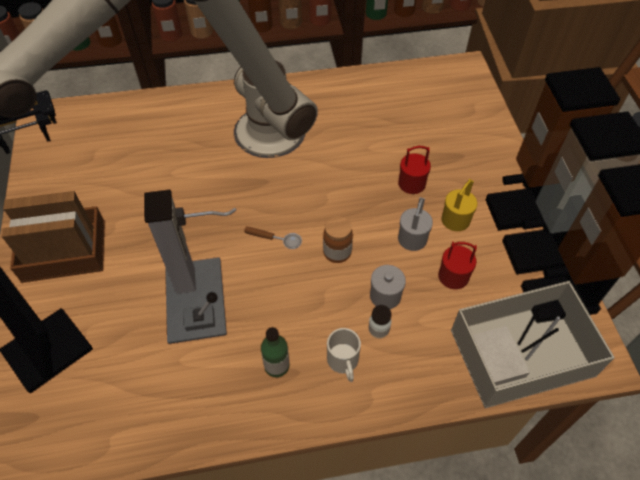

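View pics/top0.png

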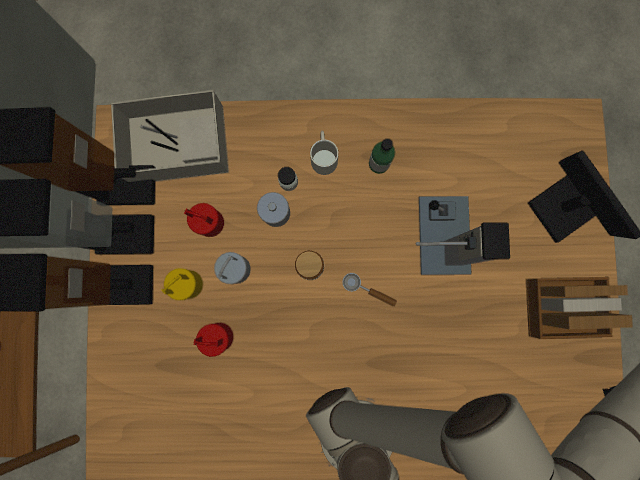

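Candidates for the tin: grey tin with a bail at scene (415,228) / top (232,268). Grey knob tin at scene (388,287) / top (272,209), which has no bail. Red tins at scene (414,172) and (457,265), and a yellow one at (459,209), are look-alikes. The grey one with the bail fits, so I'll confirm it in a crop.

```bash
python3 - <<'E'
from h import *
s=cv2.imread('pics/scene0.png');t=cv2.imread('pics/top0.png')
def c(im,u,v,w,h): return cv2.resize(im[v:v+h,u:u+w],(400,300),interpolation=cv2.INTER_CUBIC)
o=np.vstack([np.hstack([c(s,370,190,80,60),c(t,192,238,80,60)]),np.hstack([c(s,150,190,160,120),c(t,410,190,120,90)])])
cv2.imwrite('pics/crops.png',o)
E
```

```text
(no output)
```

View pics/crops.png

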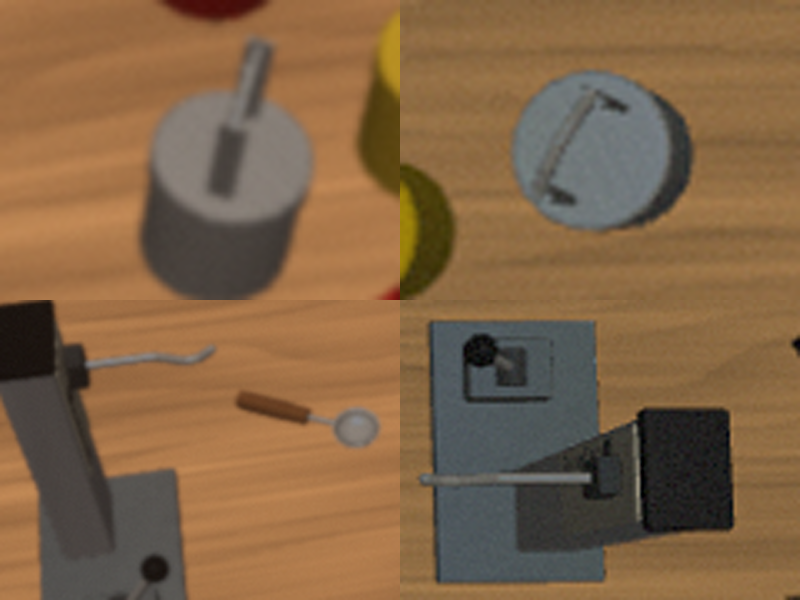

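The crop confirms it: the grey tin at scene (415,228) has a flat-strap bail. The hook tip is at scene (234,210) / top (417,244). The lever knob is at scene (212,298) / top (434,205).

```bash
python3 - <<'E'
from h import *
np.set_printoptions(suppress=True,precision=1)
T=lambda x,y:(192+(x-400)/5,238+y/5)
S=lambda x,y:(370+x/5,190+y/5)
T2=lambda x,y:(410+(x-400)*.3,190+(y-300)*.3)
S2=lambda x,y:(150+x*.4,190+(y-300)*.4)
print('lid',plane('top',*T(591,150),85), 'scene lid',plane('scene',*S(232,158),85))
a,b=plane('top',*T(595,92),151),plane('top',*T(541,190),151)
print('bar ends',a,b,(a+b)/2,np.linalg.norm(a-b),'dir',np.degrees(np.arctan2(*(a-b)[1::-1])))
f=[plane('top',*T2(*p),14) for p in((430,321),(595,321),(604,582),(437,582))]
print('foot',*f); print([np.linalg.norm(f[i]-f[i-1]) for i in range(4)])
f=[plane('top',*T2(*p),334) for p in((640,409),(731,409),(731,531),(640,523))]
print('col',*f,np.mean(f,0))
print('tip',tri(ray('top',*T2(424,479)),ray('scene',*S2(210,350))))
h=[tri(ray('top',*T2(480,350)),ray('scene',*S2(155,569)))]; print('knob',h)
print('hook line',plane('top',*T2(424,479),282),plane('top',*T2(585,478),282))
E
```

```text
lid [458.8 326.4  85. ] scene lid [465.  327.1  85. ]
bar ends [484.1 310.4 151. ] [436.4 336.8 151. ] [460.3 323.6 151. ] 54.46214924959519 dir -28.943734022383623
foot [ 654.8 -185.3   14. ] [ 653.1 -325.    14. ] [ 433.9 -322.2   14. ] [ 436.3 -183.2   14. ]
[np.float64(218.47661614605428), np.float64(139.7370604719165), np.float64(219.21143347790544), np.float64(139.00539971694477)]
col [ 532.4 -245.4  334. ] [ 531.7 -302.8  334. ] [ 455.8 -298.6  334. ] [ 461.7 -241.9  334. ] [ 495.4 -272.2  334. ]
tip (array([ 496.3, -120.3,  278.5]), [np.float64(0.4085784820336815), np.float64(0.4085784820337475)])
knob [(array([ 611.4, -200.9,  113.1]), [np.float64(0.9018191517637466), np.float64(0.9018191517635598)])]
hook line [ 495.9 -119.9  282. ] [ 495.  -225.4  282. ]
```

The measurements fit the description. The foot is 219×139 mm, the tip is 154 mm from the column axis, and the knob is about 115 mm high. The scale origin is ≈(495,-274), the seat ≈(496,-144,278), and the tin ≈(460,326) with its bail at -29°. I'll move over the tin at a safe height.

Emit:
servo_tool(deltas=[[[0.02, 0.03, 0.05, 0, 0], [0.05, 0.06, 0.1, 0, 0], [0.08, 0.1, 0.14, 0, 0], [0.11, 0.14, 0.18, 0, 0], [0.145, 0.18, 0.2, 0, 0], [0.18, 0.22, 0.2, 0, 0], [0.21, 0.265, 0.2, 0.1, 0], [0.235, 0.31, 0.2, 0.2, 0], [0.25, 0.36, 0.2, 0.3, 0], [0.265, 0.41, 0.2, 0.4, 0]]])

```text
time: 1.35
tcp_pos: [430.0, -191.1, 422.1]
eef_rot: [3.141, -0.0, -2.471]
wrist_force: [0.3, -0.1, -0.1]
grip_width: 86.8
```

Emit:
servo_tool(deltas=[[[0.01, 0.06, 0, 0.08, 0], [0.02, 0.12, 0, 0.16, 0], [0.02, 0.18, 0, 0.24, 0], [0.025, 0.24, 0, 0.32, 0], [0.03, 0.3, 0, 0.4, 0], [0.03, 0.36, -0.03, 0.4, 0], [0.03, 0.42, -0.06, 0.4, 0], [0.03, 0.46, -0.1, 0.4, 0], [0.03, 0.46, -0.1, 0.4, 0], [0.03, 0.46, -0.1, 0.4, 0]]])

```text
time: 2.6
tcp_pos: [459.9, 267.1, 322.7]
eef_rot: [-3.141, -0.001, -2.074]
wrist_force: [-0.1, 0.4, 1.2]
grip_width: 87.2
```

```bash
python3 - <<'E'
from h import *
np.set_printoptions(suppress=True,precision=1)
s=sense(); im=camera('wrist'); cv2.imwrite('pics/w1.png',im); cv2.imwrite('pics/t1.png',camera('top'))
print(proj('wrist',(460,326,85),s),proj('wrist',(460,326,155),s),camera_info('wrist')['hand_eye'])
E
```

```text
(np.float64(348.226555260229), np.float64(252.7408576386168)) (np.float64(353.25576916070423), np.float64(278.68122842326864)) [[   0.    -1.    -0.3   82.1]
 [   1.     0.     0.     1. ]
 [  -0.    -0.3    1.  -162.6]
 [   0.     0.     0.     1. ]]
```

View pics/w1.png

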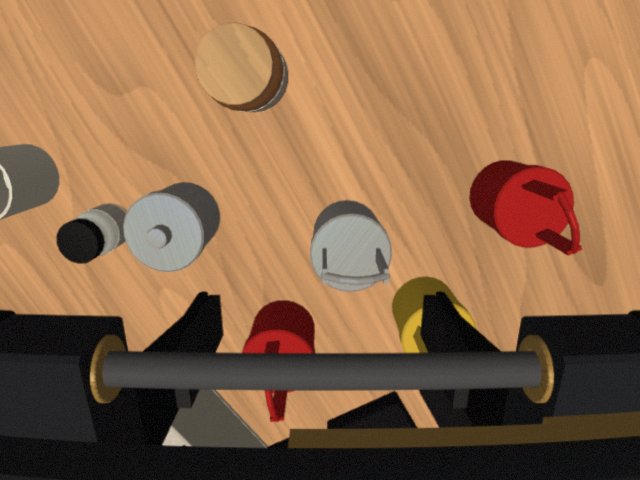

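The wrist view shows the bail tin's lid at (351,252) and the bar from about (322,276) to (388,278). The yellow tin is at (435,315) and the fingers are at the sides. I'll fit these accurately.

```bash
cat >> h.py <<'E'
np.set_printoptions(suppress=True,precision=1)
E
python3 - <<'E'
from h import *
im=cv2.imread('pics/w1.png'); s=sense()
c=im[190:310,290:410]; hsv=cv2.cvtColor(c,cv2.COLOR_BGR2HSV)
m=((hsv[...,1]<60)&(hsv[...,2]>110)).astype('uint8')*255
cs=max(cv2.findContours(m,cv2.RETR_EXTERNAL,cv2.CHAIN_APPROX_NONE)[0],key=cv2.contourArea)
e=cv2.fitEllipse(cv2.convexHull(cs)); print(e)
print('lid',plane('wrist',290+e[0][0],190+e[0][1],85,s))
big=cv2.resize(c,(600,600),interpolation=cv2.INTER_CUBIC); 
t=cv2.imread('pics/t1.png')[228:308,152:262]; big2=cv2.resize(t,(200*0+ 200,145))
cv2.imwrite('pics/w1c.png',big)
for p in((182,284),):print('yellow lid',plane('top',*p,85))
E
```

```text
((61.950252532958984, 63.510406494140625), (78.39093017578125, 85.18506622314453), 113.8663101196289)
lid [458.3 329.1  85. ]
yellow lid [419.  452.3  85. ]
```

View pics/w1c.png

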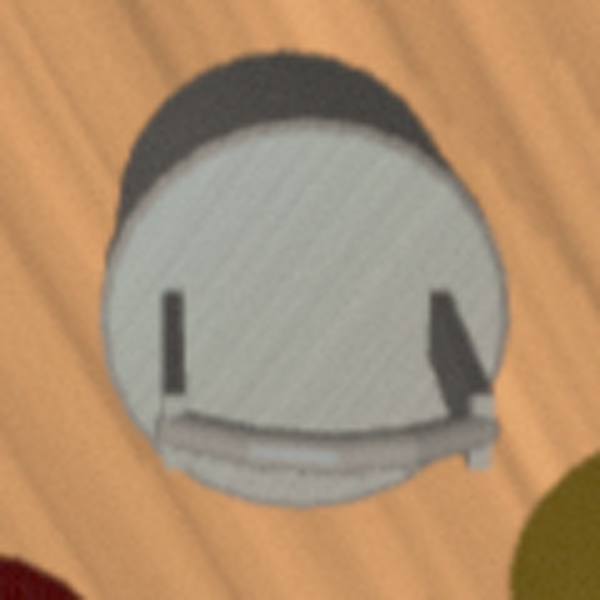

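```bash
python3 - <<'E'
from h import *
s=sense(); W=lambda x,y:(290+x/5,190+y/5)
print('lid',plane('wrist',*W(305,313),85,s))
a,b=plane('wrist',*W(162,425),150,s),plane('wrist',*W(496,428),150,s)
print(a,b,(a+b)/2,np.linalg.norm(a-b),np.degrees(np.arctan2(*(a-b)[1::-1])))
print(np.degrees(s['eef_rot'][2]),s['tcp_pos'])
# two-view of bar middle: bright spot centre wrist vs top
T=lambda x,y:(192+(x-400)/5,238+y/5)
print(tri(ray('wrist',*W(330,443),s),ray('top',*T(568,140))))
E
```

```text
lid [458.6 327.8  85. ]
[483.6 312.5 150. ] [433.  341.1 150. ] [458.3 326.8 150. ] 58.17289930545557 -29.517707299782927
-118.92581889958223 [460.4 266.6 324.1]
(array([457.9, 318.6, 176. ]), [np.float64(1.571922273108076), np.float64(1.5719222731092684)])
```

The tin centre is ≈(458.5,327), with the bail direction at -29.4° and the bar 58 mm long as it should be. I'll descend to the grip height (TCP z 101).

Emit:
servo_tool(deltas=[[[-0.0015, 0.05, -0.03, -0.01, 0], [-0.0015, 0.06, -0.07, -0.01, 0], [-0.0015, 0.06, -0.11, -0.01, 0], [-0.0015, 0.06, -0.15, -0.01, 0], [-0.0015, 0.06, -0.18, -0.01, 0], [-0.0015, 0.06, -0.2, -0.01, 0], [-0.0015, 0.06, -0.212, -0.01, 0], [-0.0015, 0.06, -0.221, -0.01, 0], [-0.0015, 0.06, -0.221, -0.01, 0]]])

```text
time: 3.82
tcp_pos: [458.5, 327.0, 101.7]
eef_rot: [-3.142, 0.0, -2.085]
wrist_force: [-0.4, 0.3, 0.6]
grip_width: 87.0
```

Emit:
servo_tool(deltas=[[[0, 0, 0, 0, 0.25], [0, 0, 0, 0, 0.5], [0, 0, 0, 0, 0.7], [0, 0, 0, 0, 1], [0, 0, 0, 0, 1], [0, 0, 0, 0, 1]]], newtons=30)

```text
time: 4.58
tcp_pos: [458.5, 327.2, 101.7]
eef_rot: [-3.141, 0.0, -2.085]
wrist_force: [0.3, -1.2, 0.5]
grip_width: 58.1
```

```bash
python3 - <<'E'
from h import *
s=sense(); im=camera('wrist'); t=camera('top'); print(s['tcp_pos'],s['grip_width'],s['wrist_force'])
o=np.hstack([cv2.resize(im[150:450,120:520],(440,330)),cv2.resize(t[235:305,185:275],(360,330))]); cv2.imwrite('pics/g1.png',o)
E
```

```text
[458.5 327.2 101.7] 58.13127464124799 [ 0.3 -1.2  0.5]
```

View pics/g1.png

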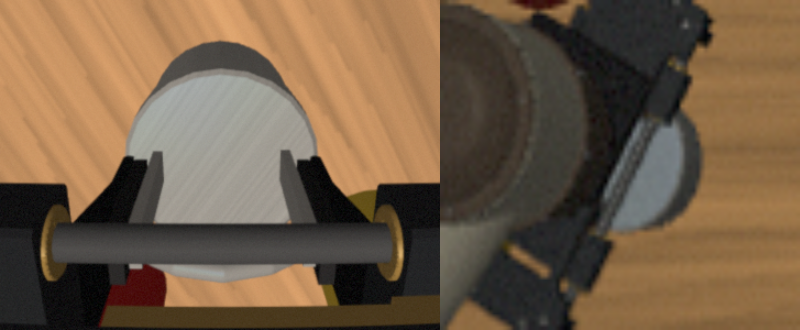

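The fingers hold both straps, and the 58.1 mm opening matches. I'll lift and read the weight.

Emit:
servo_tool(deltas=[[[0, 0, 0.01, 0, 1], [0, 0, 0.03, 0, 1], [0, 0, 0.06, 0, 1], [0, 0, 0.1, 0, 1], [0, 0, 0.14, 0, 1], [0, 0, 0.175, 0, 1], [0, 0, 0.195, 0, 1], [0, 0, 0.2, 0, 1], [0, 0, 0.2, 0, 1], [0, 0, 0.2, 0, 1]]])

```text
time: 5.92
tcp_pos: [457.7, 326.7, 300.0]
eef_rot: [3.141, -0.003, -2.085]
wrist_force: [-0.3, -0.0, -2.7]
grip_width: 57.8
```

Emit:
servo_tool(deltas=[[[0.004, -0.02, 0, 0.03, 1], [0.008, -0.06, 0, 0.08, 1], [0.012, -0.11, 0, 0.15, 1], [0.018, -0.165, 0, 0.23, 1], [0.023, -0.22, 0, 0.31, 1], [0.028, -0.275, 0, 0.39, 1], [0.032, -0.32, 0, 0.46, 1], [0.036, -0.35, 0, 0.495, 1], [0.038, -0.367, 0, 0.505, 1], [0.038, -0.367, 0, 0.505, 1]]])

```text
time: 7.18
tcp_pos: [495.9, -40.9, 300.5]
eef_rot: [3.139, -0.0, -1.582]
wrist_force: [-0.0, 0.3, -2.9]
grip_width: 58.2
```

Emit:
servo_tool(deltas=[[[0, 0, 0, 0, 1], [0, 0, 0, 0, 1], [0, 0, 0, 0, 1]]])

```text
time: 7.55
tcp_pos: [496.3, -39.3, 301.5]
eef_rot: [3.142, 0.0, -1.579]
wrist_force: [0.5, -0.6, -1.1]
grip_width: 58.2
```

```bash
python3 - <<'E'
from h import *
F=[]
for i in range(4):
    s=sense(); im=camera('wrist' if i==0 else 'scene'); F.append(s['wrist_force'])
    if i==0: w=im
print(s['tcp_pos'],s['eef_rot'],s['grip_width'],np.array(F),s['moment'])
o=np.hstack([cv2.resize(w,(400,300)),cv2.resize(im[120:330,120:400],(400,300))]); cv2.imwrite('pics/st.png',o)
E
```

```text
[496.3 -39.5 301.6] [-3.1  0.  -1.6] 57.91673012970256 [[ 0.5 -0.6 -1.1]
 [ 0.7 -0.2 -1.9]
 [ 0.7 -0.2 -2. ]
 [-0.4  0.1 -2.4]] [0.1 0.1 0.1]
```

View pics/st.png

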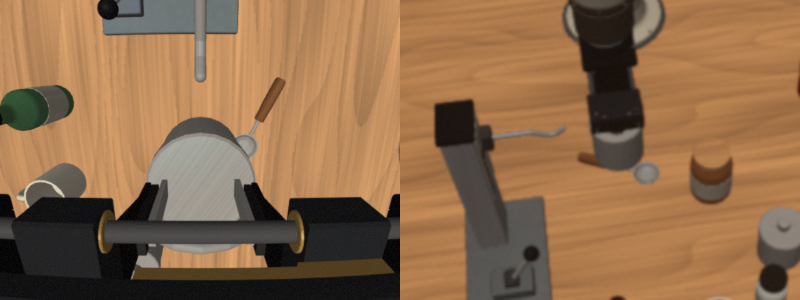

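The wrist view shows the hook straight ahead (tip near full-size pixel (321,120), rod pointing up the image), the tin level between the fingers, and a weight of about 2 N. I'll refine the hook line from this view.

```bash
python3 - <<'E'
from h import *
s=sense(); im=camera('wrist'); cv2.imwrite('pics/w2.png',im); t=camera('top'); cv2.imwrite('pics/t2.png',t)
g=cv2.cvtColor(im,cv2.COLOR_BGR2HSV)
for v in range(4,140,8):
    r=g[v,290:350]; print(v,''.join('%4d'%x for x in r[::2,1]))
F=[];
for i in range(6): F.append(sense()['wrist_force'][2]); camera('top')
print(np.mean(F),s['tcp_pos'])
E
```

```text
4   15  20  15  15  19  19  17  17  19  22  10  24  23  22  25  18  22  28  26  25  10  20  13  15  13  13  16  13  16  19
12   19  16  13  17  19  17  18  15  16  17   7  25  26  28  26  27  24  25  21  26   5  17  19  17  16  18  15  13  13  22
20   17  17  21  20  21  21  19  19  13  21   7  23  24  25  26  21  24  23  26  26   8  15  15  19  22  13  16  22  18  17
28   17  17  19  17  17  20  19  19  20  17  11  26  25  24  25  25  27  23  24  23  10  19  13  15  19  15  17  17  15  17
36   15  17  19  21  19  20  17  19  19  19  10  26  25  23  26  24  22  22  26  20  13  17  19  15  21  18  18  18  13  17
44   19  23  19  17  15  19  17  21  17  17  17  26  27  29  24  23  27  27  24  27   5  19  20  19  15  17  17  17  19  15
52    3   9   6   8   6   0   9   6  15   9   9  26  24  23  23  25  27  28  30  27   3  12   6   3   3   9   9   3  11  12
60  129 131 131 128 131 127 128 128 129 128 128  37  23  23  25  23  24  25  22  35 126 130 126 130 129 129 127 129 129 129
68  128 128 132 127 127 128 129 127 128 129 128  36  23  23  14  11  21  23  26  24 128 131 127 127 129 128 1
[... 351 characters left out ...]
129 127 129 129 128 131 129 131 128
100  130 130 128 129 129 128 132 129 130 131 126  41  24  26  23  28  22  25  27  23 126 131 127 128 129 126 131 126 126 130
108  129 131 128 129 126 130 131 131 129 129 127  28  26  23  30  23  22  27  26  27 128 128 129 130 128 130 129 132 131 129
116  129 130 130 129 131 129 129 128 129 131 126  29  28  25  29  23  27  27  23  29 119 128 129 126 128 128 129 128 129 132
124  129 130 125 129 128 130 128 129 132 128 127  36  24  27  19   9  25  22  28  33 122 131 129 130 129 129 131 128 131 129
132  128 129 129 127 128 128 132 128 131 129 130 130 126 124 112  86 106 126 127 128 130 130 127 129 130 129 129 132 130 129
-2.5128331692793515 [496.3 -39.6 301.6]
```

```bash
python3 - <<'E'
from h import *
s=sense()
print('tip end',plane('wrist',320.5,131,282,s),'along',plane('wrist',320.5,60,276,s),plane('wrist',320.5,8,282,s))
# tin's bail centre: grasp centre
print(s['tcp_pos'],s['eef_rot'])
E
```

```text
tip end [ 495.3 -115.1  282. ] along [ 495.1 -144.4  276. ] [ 494.9 -163.5  282. ]
[496.3 -39.9 301.6] [-3.1  0.  -1.6]
```

The hook line checks out: x≈495.3, tip end y -115, so the seat is at y ≈ -143.5. To release cleanly I need the force sensor's zero offset as well as the loaded reading. I'll average the loaded force and check for a free spot to set the tin down briefly.

```bash
cat >> h.py <<'E'
def avg(n=20):
    F=[]
    for i in range(n): F.append(np.r_[sense()['wrist_force'],sense()['moment']]); camera('top')
    F=np.array(F); print('mean',F.mean(0).round(3),'std',F.std(0).round(3),'t',sense()['time'],sense()['tcp_pos'])
E
python3 - <<'E'
from h import *
avg(16)
print('jar',plane('top',309,264,115),'bowl',plane('top',352,282,10),'handle',plane('top',396,303,10),'spice',plane('top',288,177,85),'mug',plane('top',324,155,85))
E
```

```text
mean [ 0.2 -0.1 -2.9  0.   0.1  0. ] std [0.5 0.5 0.5 0.  0.  0. ] t 8.95 [496.3 -39.9 301.5]
jar [464.7 120.5 115. ] bowl [419.2   6.9  10. ] handle [ 359.9 -112.5   10. ] spice [697.1 174.6  85. ] mug [755.4  78.6  85. ]
```

The loaded reading is about -2.8 N, with noise σ 0.5. I'll set the tin down on the clear spot at (520,0), open the fingers, read the empty offset, and regrip.

Emit:
servo_tool(deltas=[[[0.012, 0.02, -0.02, 0, 1], [0.024, 0.04, -0.06, 0, 1], [0.024, 0.04, -0.1, 0, 1], [0.024, 0.04, -0.14, 0, 1], [0.024, 0.04, -0.17, 0, 1], [0.024, 0.04, -0.188, 0, 1], [0.024, 0.04, -0.196, 0, 1], [0.024, 0.04, -0.199, 0, 1], [0.024, 0.04, -0.199, 0, 1], [0.024, 0.04, -0.199, 0, 1]]])

```text
time: 10.2
tcp_pos: [520.9, 0.3, 103.4]
eef_rot: [-3.14, 0.0, -1.58]
wrist_force: [0.5, 0.7, -2.7]
grip_width: 58.0
```

Emit:
servo_tool(deltas=[[[0, 0, -0.0008, 0, 1], [0, 0, -0.0008, 0, 0.7], [0, 0, -0.0008, 0, 0.4], [0, 0, -0.0008, 0, 0], [0, 0, -0.0008, 0, 0], [0, 0, -0.0008, 0, 0]]])

```text
time: 10.95
tcp_pos: [520.7, 0.2, 102.1]
eef_rot: [-3.141, 0.0, -1.58]
wrist_force: [-0.4, -0.1, -0.7]
grip_width: 80.3
```

```bash
python3 - <<'E'
from h import *
avg(20)
E
```

```text
mean [ 0.2  0.2  0.1  0.   0.1 -0. ] std [0.6 0.5 0.5 0.  0.  0. ] t 11.95 [520.3   0.1 101.7]
```

The offset is 0.1 N, so the tin weighs ≈2.9 N and the hook should sink ≈29 mm. I'll regrip, lift, and go to the spot in front of the tip with the bar at ~297.

Emit:
servo_tool(deltas=[[[0, 0, 0, 0, 0.3], [0, 0, 0, 0, 0.6], [0, 0, 0, 0, 1], [0, 0, 0, 0, 1], [0, 0, 0.006, 0, 1], [0, 0, 0.03, 0, 1], [-0.005, -0.01, 0.07, 0, 1], [-0.012, -0.02, 0.11, 0, 1], [-0.018, -0.03, 0.135, 0, 1], [-0.025, -0.04, 0.142, 0, 1]]])

```text
time: 13.2
tcp_pos: [495.4, -40.1, 245.2]
eef_rot: [-3.139, 0.001, -1.58]
wrist_force: [-1.0, -0.1, -2.9]
grip_width: 58.2
```

Emit:
servo_tool(deltas=[[[0, 0, 0, 0, 1], [0, 0, 0, 0, 1], [0, 0, 0, 0, 1]]])

```text
time: 13.58
tcp_pos: [495.0, -39.7, 242.5]
eef_rot: [3.139, -0.0, -1.58]
wrist_force: [-0.3, 0.3, -3.2]
grip_width: 57.9
```

```bash
python3 - <<'E'
from h import *
avg(16); print(sense()['grip_width'],sense()['eef_rot'])
E
```

```text
mean [ 0.1 -0.  -2.5  0.   0.1 -0. ] std [0.5 0.6 0.5 0.  0.  0. ] t 14.375 [495.3 -39.9 243.8]
57.85623501497739 [-3.1  0.  -1.6]
```

W ≈ 2.75 N combined. The bar is at ~297, which is 19 mm above the seat, so I'll slide in over the tip.

Emit:
servo_tool(deltas=[[[0, -0.01, 0, 0, 1], [0, -0.025, 0, 0, 1], [0, -0.042, 0, 0, 1], [0, -0.06, 0, 0, 1], [0, -0.078, 0, 0, 1], [0, -0.092, 0, 0, 1], [0, -0.1, 0, 0, 1], [0, -0.1035, 0, 0, 1], [0, -0.1035, 0, 0, 1], [0, -0.1035, 0, 0, 1]]])

```text
time: 15.62
tcp_pos: [495.3, -143.0, 243.8]
eef_rot: [-3.142, 0.0, -1.579]
wrist_force: [0.4, -0.2, -1.9]
grip_width: 58.3
```

```bash
python3 - <<'E'
from h import *
s=sense(); w=camera('wrist'); im=camera('scene'); print(s['tcp_pos'],s['wrist_force'])
o=np.hstack([cv2.resize(w[100:400,120:520],(400,300)),cv2.resize(im[150:300,130:330],(400,300),interpolation=cv2.INTER_CUBIC)]); cv2.imwrite('pics/hk.png',o)
E
```

```text
[ 495.3 -143.   243.8] [ 0.4 -0.2 -1.9]
```

View pics/hk.png

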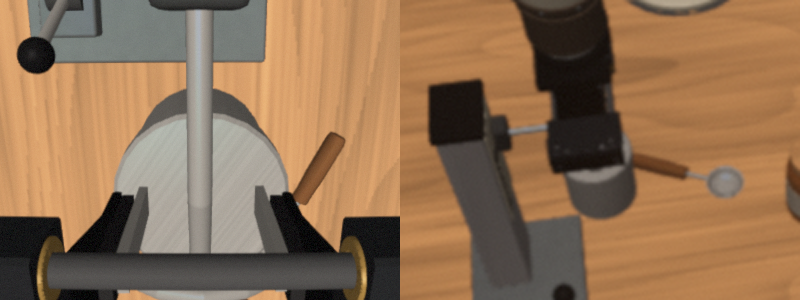

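The rod runs through the middle of the bail between the straps, with nothing touching. I'll lower slowly, at 16–20 mm/s.

Emit:
servo_tool(deltas=[[[0, 0, -0.0025, 0, 1], [0, 0, -0.005, 0, 1], [0, 0, -0.0075, 0, 1], [0, 0, -0.01, 0, 1], [0, 0, -0.012, 0, 1], [0, 0, -0.014, 0, 1], [0, 0, -0.016, 0, 1], [0, 0, -0.018, 0, 1], [0, 0, -0.02, 0, 1], [0, 0, -0.022, 0, 1]]])

```text
time: 16.98
tcp_pos: [495.3, -143.4, 221.7]
eef_rot: [-3.142, -0.0, -1.58]
wrist_force: [0.3, 0.2, -2.0]
grip_width: 58.3
```

Emit:
servo_tool(deltas=[[[0, 0, -0.002, 0, 1], [0, 0, -0.004, 0, 1], [0, 0, -0.006, 0, 1], [0, 0, -0.008, 0, 1], [0, 0, -0.01, 0, 1], [0, 0, -0.012, 0, 1], [0, 0, -0.014, 0, 1], [0, 0, -0.016, 0, 1], [0, 0, -0.018, 0, 1], [0, 0, -0.018, 0, 1]]])

```text
time: 18.23
tcp_pos: [495.4, -143.4, 203.7]
eef_rot: [-3.142, -0.0, -1.58]
wrist_force: [0.2, -0.8, -0.4]
grip_width: 57.8
```

```bash
python3 - <<'E'
from h import *
avg(16); print(sense()['grip_width'],sense()['eef_rot'])
E
```

```text
mean [-0.3 -0.1 -0.7  0.   0.1  0. ] std [0.5 0.5 0.6 0.  0.  0. ] t 19.025 [ 495.3 -143.4  203.8]
58.28434012472604 [-3.1  0.  -1.6]
```

This agrees with the spring rate: 21 mm down, with -0.7 N left on the gripper. I'll go 7 mm more and measure again.

Emit:
servo_tool(deltas=[[[0, 0, -0.0015, 0, 1], [0, 0, -0.003, 0, 1], [0, 0, -0.0045, 0, 1], [0, 0, -0.006, 0, 1], [0, 0, -0.007, 0, 1], [0, 0, -0.007, 0, 1], [0, 0, -0.007, 0, 1]]])

```text
time: 19.9
tcp_pos: [495.4, -143.4, 196.8]
eef_rot: [-3.141, -0.0, -1.58]
wrist_force: [-0.5, 0.4, -0.1]
grip_width: 57.8
```

```bash
python3 - <<'E'
from h import *
avg(36)
E
```

```text
mean [0.3 0.2 0.3 0.1 0.  0. ] std [0.5 0.5 0.5 0.  0.  0. ] t 21.7 [ 495.3 -143.4  196.8]
```

Balanced: 0.3 N against a zero of 0.1 N, so about 1–2 mm off. I'll ease the grip to 3 N, then open gently.

Emit:
servo_tool(deltas=[[[0, 0, 0, 0, 1], [0, 0, 0, 0, 1], [0, 0, 0, 0, 0.32], [0, 0, 0, 0, 0.3], [0, 0, 0, 0, 0.26], [0, 0, 0, 0, 0.2], [0, 0, 0, 0, 0.1], [0, 0, 0, 0, 0], [0, 0, 0, 0, 0], [0, 0, 0, 0, 0]]], newtons=3)

```text
time: 22.95
tcp_pos: [495.3, -143.4, 196.8]
eef_rot: [-3.142, 0.0, -1.58]
wrist_force: [-0.0, 0.7, 0.4]
grip_width: 86.2
```

Emit:
servo_tool(deltas=[[[0, 0, 0, 0, 0], [0, 0, 0, 0, 0], [0, 0, 0, 0, 0], [0, 0, 0, 0, 0], [0, 0, 0, 0, 0], [0, 0, 0, 0, 0], [0, 0, 0, 0, 0], [0, 0, 0, 0, 0]]])

```text
time: 23.95
tcp_pos: [495.3, -143.3, 196.7]
eef_rot: [3.142, 0.0, -1.58]
wrist_force: [0.4, 0.7, 0.1]
grip_width: 86.9
```

```bash
python3 - <<'E'
from h import *
s=sense(); w=camera('wrist'); im=camera('scene'); print(s['tcp_pos'],s['wrist_force'],s['grip_width'])
o=np.hstack([cv2.resize(w[100:400,120:520],(400,300)),cv2.resize(im[150:300,130:330],(400,300),interpolation=cv2.INTER_CUBIC)]); cv2.imwrite('pics/rel.png',o)
E
```

```text
[ 495.3 -143.3  196.7] [0.4 0.7 0.1] 86.90569639093967
```

View pics/rel.png

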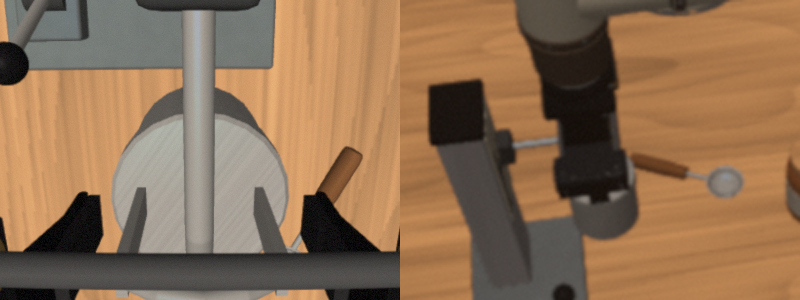

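The tin hangs on the hook with both fingers clear of the straps. I'll wait for it to rest, then rise straight up and turn the jaws along y so the gripper body clears the column.

Emit:
servo_tool(deltas=[[[0, 0, 0.004, 0, 0], [0, 0, 0.012, 0, 0], [0, 0, 0.024, 0, 0], [0, 0, 0.04, 0, 0], [0, 0, 0.06, 0, 0], [0, 0, 0.09, 0, 0], [0, 0, 0.13, 0, 0], [0, 0, 0.17, 0, 0], [0, 0, 0.2, 0, 0], [0, 0, 0.2, 0, 0]]])

```text
time: 25.3
tcp_pos: [496.1, -143.6, 400.4]
eef_rot: [-3.134, -0.001, -1.58]
wrist_force: [-0.2, -0.5, -1.0]
grip_width: 86.8
```

```bash
python3 - <<'E'
from h import *
s=sense(); print(s['tcp_pos'],s['joint_positions'].round(3)*1.0)
cv2.imwrite('pics/s3.png',camera('scene')); cv2.imwrite('pics/t3.png',camera('top'))
s=cv2.imread('pics/s3.png')[0:330,90:410]; t=cv2.imread('pics/t3.png')[170:480,290:600]
o=np.hstack([cv2.resize(s,(400,412)),cv2.resize(t,(400,412))]); cv2.imwrite('pics/c3.png',o)
for z in(334,400,450,500,550,600): print(z,[np.round(proj(n,(495,-143,z))) for n in('scene','top')])
E
```

```text
[ 496.1 -143.6  400.4] [ 0.   0.1  0.1  0.  -1.5 -0. ]
334 [array([220., 195.]), array([434., 241.])]
400 [array([215., 175.]), array([442., 238.])]
450 [array([212., 159.]), array([449., 235.])]
500 [array([208., 141.]), array([457., 231.])]
550 [array([204., 122.]), array([466., 227.])]
600 [array([199., 102.]), array([477., 223.])]
```

View pics/c3.png

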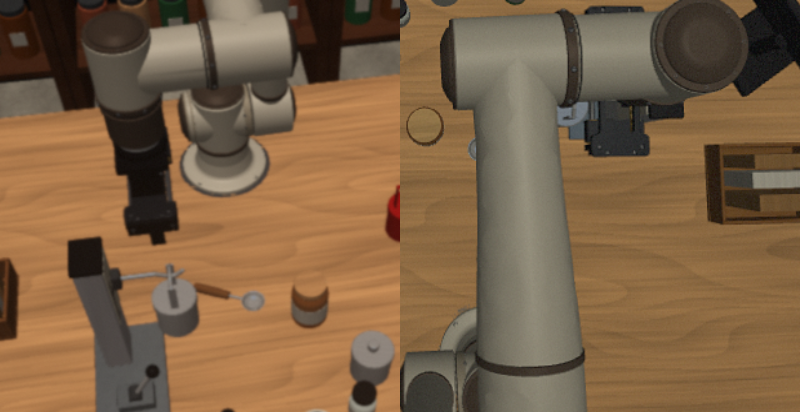

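The scene crop shows the tin hanging level on the hook at crop (175,300). The column is clear of it, and the lever knob is at crop (152,372). The arm's forearm is offset to the +y side, so it stays away from the column. I'll move above the lever's +y side, turning the jaws along y with the fingers shut.

Emit:
servo_tool(deltas=[[[0.01, 0, 0.002, 0.15, 0.5], [0.025, 0, 0.003, 0.32, 1], [0.045, 0, 0.003, 0.49, 1], [0.065, -0.001, 0.003, 0.66, 1], [0.085, -0.003, 0.003, 0.83, 1], [0.1, -0.005, 0.003, 1.0, 1], [0.11, -0.007, 0.003, 1.17, 1], [0.116, -0.007, 0.003, 1.34, 1], [0.116, -0.007, 0.003, 1.5, 1], [0.116, -0.007, 0.003, 1.58, 1]]])

```text
time: 26.65
tcp_pos: [611.0, -150.2, 397.9]
eef_rot: [-3.141, 0.004, 0.003]
wrist_force: [0.4, 0.1, 0.6]
grip_width: 1.7
```

Emit:
servo_tool(deltas=[[[0, 0, -0.03, 0, 1], [0, 0, -0.08, 0, 1], [0, 0, -0.13, 0, 1], [0, 0, -0.18, 0, 1], [0, 0, -0.23, 0, 1], [0, 0, -0.265, 0, 1], [0, 0, -0.285, 0, 1], [0, 0, -0.293, 0, 1], [0, 0, -0.293, 0, 1]]])

```text
time: 27.78
tcp_pos: [610.9, -150.4, 106.1]
eef_rot: [3.141, 0.002, 0.0]
wrist_force: [-0.2, 0.3, -0.3]
grip_width: 0.6
```

```bash
python3 - <<'E'
from h import *
s=sense(); w=camera('wrist'); im=camera('scene'); print(s['tcp_pos'],s['eef_rot'],s['wrist_force'],s['grip_width'])
a=cv2.imread('pics/s3.png'); d=cv2.absdiff(a,im)[215:275,205:260].max(2); print('tin diff',(d>40).sum())
o=np.hstack([cv2.resize(w,(400,300)),cv2.resize(im[190:340,140:340],(400,300),interpolation=cv2.INTER_CUBIC)]); cv2.imwrite('pics/lv.png',o)
print('tri knob->wrist px',proj('wrist',(611,-201,115),s))
E
```

```text
[ 610.9 -150.4  106.1] [3.1 0.  0. ] [-0.2  0.3 -0.3] 0.6102502212019156
tin diff 2361
tri knob->wrist px (np.float64(445.58699136473103), np.float64(322.13445179277824))
```

View pics/lv.png

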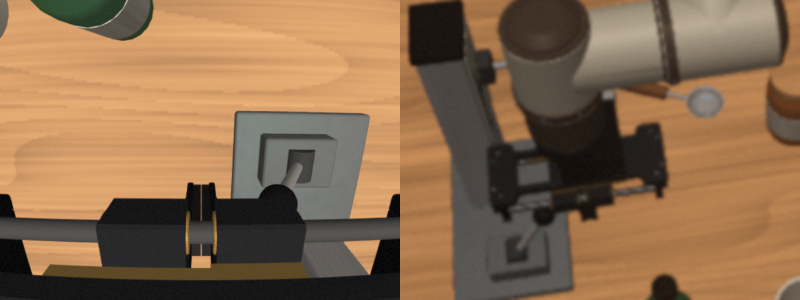

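The knob is at wrist (445,320), exactly where predicted. The shut fingers are beside it on the +y side, the lever is untouched, and the tin has been hanging for several seconds. I'll push along -y.

Emit:
servo_tool(deltas=[[[0, -0.008, 0, 0, 1], [0, -0.016, 0, 0, 1], [0, -0.024, 0, 0, 1], [0, -0.032, 0, 0, 1], [0, -0.04, 0, 0, 1], [0, -0.048, 0, 0, 1], [0, -0.056, 0, 0, 1], [0, -0.064, 0, 0, 1], [0, -0.072, 0, 0, 1], [0, -0.08, 0, 0, 1]]])

```text
time: 29.12
tcp_pos: [611.2, -230.9, 106.7]
eef_rot: [3.142, 0.0, 0.0]
wrist_force: [0.2, 0.7, 0.6]
grip_width: 0.6
```

Emit:
servo_tool(deltas=[[[0, -0.008, 0, 0, 1], [0, -0.015, 0, 0, 1], [0, -0.021, 0, 0, 1], [0, -0.025, 0, 0, 1], [0, -0.025, 0, 0, 1]]])

```text
time: 29.75
tcp_pos: [611.3, -255.8, 106.8]
eef_rot: [3.141, -0.0, -0.0]
wrist_force: [-0.1, 0.5, -0.1]
grip_width: 0.4
```

```bash
python3 - <<'E'
from h import *
s=sense(); F=[]
for i in range(8): F.append(sense()['wrist_force']); camera('scene')
print(s['tcp_pos'],np.mean(F,0)); w=camera('wrist'); cv2.imwrite('pics/w5.png',w)
for th in(.7,.8,.9,1.0): print(th,proj('wrist',(611,-245-90*np.sin(th-.5),36+90*np.cos(th-.5)),s))
c=w[250:400,330:560]; m=(c.max(2)<45).astype('uint8'); 
for v in range(270,400,10): print(v,''.join('#' if x else '.' for x in (w[v,330:560:4].max(1)<45)))
E
```

```text
[ 611.3 -255.8  106.8] [ 0.1  0.2 -0.2]
0.7 (np.float64(342.2528732487843), np.float64(334.0297272450482))
0.8 (np.float64(363.7913848342411), np.float64(331.1654472306659))
0.9 (np.float64(383.7826076838337), np.float64(327.3087629921696))
1.0 (np.float64(401.8231162119435), np.float64(322.6126233573989))
270 ..........................................................
280 ..........................................................
290 ..........................................................
300 ####......................................................
310 ####...###########........................................
320 #################################.........................
330 ###################################.......................
340 ###.#################################.....................
350 ###..##################################...................
360 .....###################################..................
370 .....##..########################.##.###..................
380 .....#..############.########.###.###.#...................
390 ......######.#..#####.######.#.########...................
```

The knob now shows at u≈380, v≈333, so the lever is at about 0.88 rad. I'll push another 8 mm toward the stop and watch the force.

Emit:
servo_tool(deltas=[[[0, -0.003, 0, 0, 1], [0, -0.006, 0, 0, 1], [0, -0.008, 0, 0, 1], [0, -0.008, 0, 0, 1]]])

```text
time: 30.7
tcp_pos: [611.2, -263.7, 106.7]
eef_rot: [3.141, 0.0, -0.0]
wrist_force: [0.1, 0.3, -0.6]
grip_width: 0.4
```

```bash
python3 - <<'E'
from h import *
s=sense(); F=[]
for i in range(5): F.append(sense()['wrist_force']); camera('scene')
print(s['tcp_pos'],np.mean(F,0)); w=camera('wrist')
for th in(.8,.9,1.0): print(th,proj('wrist',(611,-245-90*np.sin(th-.5),36+90*np.cos(th-.5)),s))
for v in range(290,330,4): print(v,''.join('#' if x else '.' for x in (w[v,330:500:2].max(1)<45)))
E
```

```text
[ 611.2 -263.7  106.7] [-0.4 -0.1 -0.2]
0.8 (np.float64(344.06093909499174), np.float64(331.1496618093713))
0.9 (np.float64(364.4505165546873), np.float64(327.32343206957466))
1.0 (np.float64(382.9772908854415), np.float64(322.64891109827033))
290 .....................................................................................
294 ..#####..............................................................................
298 #######...............###............................................................
302 #######........################......................................................
306 ########....#####################....................................................
310 ########...########################..................................................
314 ########.############################................................................
318 ########################################.#.....###################...................
322 ###################################################################..................
326 #####################################################################................
```

The lever is at ~0.96 with no stop force yet. I'll push 3 mm more for margin, then back off, rise, and look.

Emit:
servo_tool(deltas=[[[0, -0.0015, 0, 0, 1], [0, -0.003, 0, 0, 1], [0, -0.003, 0, 0, 1]]])

```text
time: 31.38
tcp_pos: [611.2, -265.7, 106.6]
eef_rot: [-3.141, 0.0, 0.0]
wrist_force: [-0.3, 2.6, 0.4]
grip_width: 0.6
```

Emit:
servo_tool(deltas=[[[0, 0.01, 0, 0, 1], [0, 0.03, 0, 0, 1], [0, 0.06, 0, 0, 1], [0, 0.1, 0.02, 0, 1], [0, 0.115, 0.06, 0, 1], [0, 0.12, 0.11, 0, 1], [0, 0.12, 0.17, 0, 1], [0, 0.12, 0.23, 0, 1], [0, 0.12, 0.29, 0, 1], [0, 0.12, 0.3, 0, 1]]])

```text
time: 32.62
tcp_pos: [612.1, -145.9, 412.9]
eef_rot: [3.14, -0.011, 0.001]
wrist_force: [-0.6, -0.2, -0.1]
grip_width: 0.8
```

Emit:
servo_tool(deltas=[[[0, 0.06, 0, 0, 1], [0, 0.12, 0, 0, 1], [0, 0.18, 0, 0, 1], [0, 0.24, 0, 0, 1], [0, 0.3, 0, 0, 1], [0, 0.35, 0, 0, 1], [0, 0.36, 0, 0, 1], [0, 0.36, 0, 0, 1]]])

```text
time: 33.62
tcp_pos: [610.8, 214.4, 405.8]
eef_rot: [3.14, 0.001, 0.002]
wrist_force: [0.1, -0.5, -0.2]
grip_width: 0.7
```

```bash
python3 - <<'E'
from h import *
im=camera('scene'); t=camera('top'); 
for i in range(4): camera('top')
im2=camera('scene'); cv2.imwrite('pics/s6.png',im); cv2.imwrite('pics/t6.png',t)
print('motion px',(cv2.absdiff(im,im2)[180:340,140:280].max(2)>40).sum(), sense()['tcp_pos'],sense()['time'])
o=np.hstack([cv2.resize(im[180:330,130:330],(400,300),interpolation=cv2.INTER_CUBIC),cv2.resize(t[180:290,380:527],(400,300),interpolation=cv2.INTER_CUBIC)]); cv2.imwrite('pics/fin.png',o)
for th in(0,.8,.9,1.0): 
    p=(611,-245-90*np.sin(th-.5),36+90*np.cos(th-.5)); print(th,[np.round(proj(n,p),1) for n in('scene','top')])
for n,I in(('scene',im),('top',t)):
    x0,y0=(180,280) if n=='scene' else (425,195)
    x1,y1=(240,325) if n=='scene' else (470,222)
    m=(I[y0:y1,x0:x1].max(2)<40).astype('uint8')
    k,l,st,c=cv2.connectedComponentsWithStats(m); 
    print(n,[(st[i,4],c[i]+[x0,y0]) for i in range(1,k) if st[i,4]>25])
E
```

```text
motion px 0 [611.4 212.5 407.1] 33.975
0 [array([211.1, 297.1]), array([434.2, 205. ])]
0.8 [array([179.6, 300.3]), array([461.9, 204.1])]
0.9 [array([176.1, 301.5]), array([464.8, 204.3])]
1.0 [array([172.8, 302.9]), array([467.5, 204.6])]
scene []
top [(np.int32(57), array([466.2, 204.9]))]
```

View pics/fin.png

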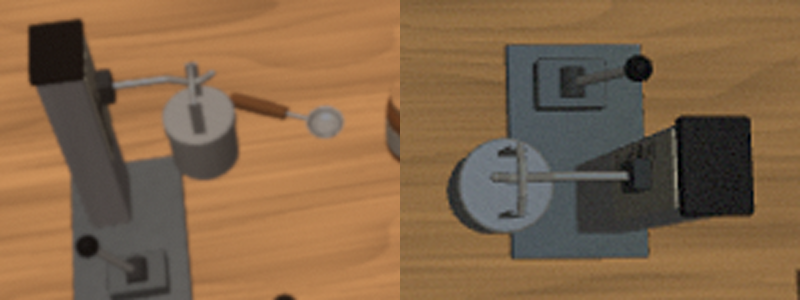

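The lever is fully over: the knob is at top pixel ≈(467,205), predicted (467.5,204.6) for 1.0 rad, and the stop force was felt. The tin hangs level and still, and the arm is clear. I'm handing in.

```bash
python3 -c "
from station import close_job,sense
print(sense()['wrist_force']); print(close_job())"
```

```text
[-0.84435661  0.2554354   0.02565196]
the job is handed in; nothing more can be done
None
```

The tin is hanging on the scale's hook, the hold lever is fully over, and I handed the job in at about 34 s. `close_job()` gives no verdict, so what follows is from my own checks.

**What I did:** I gripped the grey bail tin by its straps. Before hanging it I set it down once on a free spot at about (520, 0) to read the force sensor's zero, which put its weight at about 2.75 N. I then slid the bail over the hook tip and lowered it at 20 mm/s or less, with about 28 mm of hook travel. I let go when the force on the gripper read 0.3 N against a zero of 0.1 N. After the tin had hung free for several seconds I pushed the lever over with the fingers shut.

**Last checks:**
- **Tin:** it hangs level on the hook, and two scene pictures about 0.3 s apart show no movement.
- **Lever:** the knob is at top pixel (466–467, 205), against (467.5, 204.6) predicted for 1.0 rad. I also felt the stop, at 2.6 N.
- **Arm:** it was well clear at handover, and the force reading was within its noise (σ about 0.5 N).

**Failed or not measured:**
- The automatic knob search in the final scene picture found nothing, because the knob lay outside the search window. The knob is visible there, and the top view confirms its position.
- An earlier picture difference around the tin was useless because the arm blocked the view.
- I could not measure the hook's speed at release, only the small force mismatch.
- I did not measure the bystanders' positions again at the end. I felt no contact with any of them.

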